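Hold a hardness tester square on the pencilled cross of a tilted board

ROBOT

A 7-joint arm with a two-finger parallel gripper is mounted at the origin on the work surface. World frame = base frame: x ahead of the robot, y to its left, z up, the work surface at z = 0. Lengths are in m, angles in rad, forces in N, time in s.
With the tool pointing down it reaches from about 0.425 to 0.875 m from the base axis. Payload 4.7 kg.
Tool frame: the origin (TCP) lies at the very end of the fingers, on their centre line; the grasp point (between the pads) lies 19 mm behind it; z points along the fingers, y is the line along which they close (so a half turn about z gives the same grasp; the last joint's range is limited). The gripper opens to 87 mm and grips with 3 to 60 N. Pads are 19 mm wide; open, the fingers measure 117 mm over their backs; the gripper's body (75 mm by 190 mm) begins 51 mm behind the grasp point.
Start: joints at [-1.301, 0.321, -0.07, 1.45, 0.023, 1.371, -0.057], TCP at [0.164, 0.629, 0.223] pointing down, gripper open.
Joint ranges: [-2.86, 2.86], [-0.3, 2.09], [-1.38, 1.24], [0.06, 2.45], [-1.56, 4.7], [0.09, 2.05], [-2.69, 2.69]. Speed limits (rad/s): [2.57, 2.57, 3.14, 3.14, 3.14, 3.14, 3.14].

INTERFACE

Orientations are given as a rotation vector (axis times angle).
In Python, from bench import ctrl, vision gives the robot as it stands.
- The arm moves only by the tool jog_arm, never from a script. Its argument "increments" is a list of rows, each an object of numbers: "tx", "ty", "tz": the shift along the tool's x, y, z in mm; "wx", "wy", "wz": the turn, a rotation vector about the tool's x, y, z in rad; "gripper": the opening, from 0 (shut) to 1 (fully open). In form: [{"tx": .., "ty": .., "tz": .., "wx": .., "wy": .., "wz": .., "gripper": ..}, ...]. A call has exactly 5 rows; each row is the pose to reach, as a shift and turn from the pose commanded when the call began, along the tool's axes at that moment; what a row does not reach only later rows make up. A row lasts 1/12 s, in which the tool goes at most 41.7 mm and 7.16 degrees, less where a joint would pass 70% of its speed; a pose out of reach is approached as far as the arm can. A call with a gripper value outside its range is refused whole. The fingers move at their own pace and stop on an object; "grip_force" is the grip in N (left out, the last holds). Time passes only in rows, so rows that repeat a pose let the fingers close, or fill a call up. It gives the time, the measured TCP pose, the force, the opening and the grip force at its end, in the units of the state.
- ctrl.get_state(): the state, without advancing time (a new reading comes with each control period).
- vision.get_image(name): name is "scene" or "side" or "wrist"; returns a dict with "color" (480x640x3 uint8, blue, green, red), "fx", "fy", "cx", "cy" (pixels), "extrinsics" (4x4, takes a point from world to camera coordinates). Camera axes: x right, y down, z forward; pixel columns grow to the right and rows downward; lengths in m; the calibration is good to about 2 mm. A picture is of the moment at which its call begins. There is no depth.
- ctrl.close_job(): hands the job in; it is judged then, once.
Trained networks look in the newest picture that a camera, given by its name, has taken for a name from the list of things; names that differ only in an ending like _2 or _b are one class to them, and where a whole thing is asked for, a point or a joint stands for the part that bears it (a point fixed in the world has none). Each returns a list of dicts, best first, with "conf" (0 to 1); they miss things now and then, are a little off and sometimes report something else, mostly with a low value. They report only what shows in the picture. A call takes as long as a camera call.
- vision.spot_in(camera, thing): "bbox" ([left, top, right, bottom] in pixels, round what is visible of it).
The state is a dict: "time": time; "joint_positions": joint angles; "qd": joint speeds; "joint_torque": joint torques, N m; "position": TCP position; "tool_rot": TCP orientation; "ft_force": force on the tool from outside, world axes, zero at the start; "torque": the same for the moment, N m; "grip_width": opening from 0.0 (shut) to 1.0 (fully open); "grip_force": force on a finger pad.
Only numpy, scipy, OpenCV 4.12 (cv2) and the standard library are available. Lean on these libraries where they do the work, as an engineer would, in place of code of your own. Each camera call takes 0.05 s, during which the arm holds its last target. There are 200 camera calls.

TASK

Check the board's hardness before it is drilled: take the hardness tester out of its wooden block and press its spring plunger on the centre of the pencilled cross (not the ring), with the tester square to the sloping face of the board and pushed gently, until the plunger has gone about half-way in. Finish while holding it still like that: do not let go of it or put it down. Do not shift the tilted board, and leave the other things on the bench where they are.

Things in the scene. Friction and masses are not known exactly. Their poses are not given: they have to be found in the camera images.
- tester_grip (a point): middle of the handle of the hardness tester, a loose round tool of about 0.17 kg standing upright, plunger down, in the hole of the wooden block; z up along the tool. Handle: grey cylinder 26 mm in diameter, 90 mm long (45 mm above and below this point), white disc on its top end. The tip of the sprung-out plunger lies 95 mm below this point on the tool's axis
- tester: the same tester; origin on its axis at the underside of the collar (38 mm in diameter, 6 mm thick, directly under the handle, resting on the block), 51 mm below the middle of the handle; z up along the tool. Under the collar: a steel nose 20 mm in diameter, 30 mm long, in the hole, and the plunger sticking 14 mm out of it
- tester_tip (a point): round tip of the tester's plunger (steel rod 8 mm in diameter), on the tool's axis; z up along the tool
- plunger (a joint): how far the tester's plunger is pushed in, m: 0 = fully out, 0.012 = stop. Spring: about 1 N to start it moving, then 0.4 N more per mm (3.4 N half-way, 5.8 N at the stop)
- holder: fixed wooden block 85 x 85 x 60 mm with an upright through hole of 24 mm diameter in its middle, in which the tester stands; origin at the centre of its underside; the nose and plunger reach 44 mm down into it
- cross (a point): centre of the pencilled cross (an X, two strokes 36 mm long) on the upper face of the board; z = outward normal of that face, x and y along the board's edges, x up the slope. The bare wooden board is 150 x 116 mm in x and y, 20 mm thick, its middle at x -15, y -20 mm from here; a pencilled ring of 24 mm diameter (not the target) is at x -50, y -40 mm
- tilt (a joint): slope of the tilting table and its board, rad: 0 = level, positive = face leaning towards the robot; between 0.22 and 0.5, held by a stiff clamped pivot (85 mm above the bench, along the y axis of cross) which a light push does not turn
- trunnion: fixed steel foot, 150 x 170 mm, of the tilting table that carries the board; origin at the centre of its underside on the bench; x square to the pivot, towards the higher side of the slope. Two clamps 26 x 30 mm, 13 mm high, hold the board; measured along the axes of cross they are centred at x -70, y +27 and x +40, y -67 mm from the cross
- glue: bystander: plastic bottle 60 mm in diameter, 170 mm tall; origin at the centre of its underside
- tin: bystander: round tin 84 mm in diameter, 90 mm tall; origin at the centre of its underside
- offcut: bystander: wood offcut 40 x 80 x 25 mm; origin at the centre of its underside
- driver: bystander: screwdriver lying on the bench, 0.2 m long, handle 26 mm thick; origin under its middle, its shaft along x

How it is judged:
On the way:
1. the tester is lifted clear out of its block (z of tester_tip in the frame of holder above 0.065 m and contact force between tester and holder below 0.05 N and contact force between tester and the fingers above 2 N), for 0.1 s.
At the end, for the whole second after the job is handed in: Tester gripped, still and carried by the fingers alone: tip within 8 mm of the cross, axis within 8 degrees of square to the face, plunger 2.5 to 10 mm in, push on the board 1 to 10 N; board moved under 5 mm, bystanders under 20 mm (distance between tester_tip and cross below 0.008 m and angle between the z axis of tester_grip and the z axis of cross, either way round below 0.14 rad and z of tester_grip in the frame of cross above 0.07 m and value of joint plunger between 0.0025 and 0.01 m and contact force between tester and tilt between 1 and 10 N and contact force between tester and the fingers above 2 N and contact force between tester and holder below 0.05 N and linear speed of tester below 0.02 m/s and distance of cross from where it was at the start of the episode below 0.005 m and distance of each of glue, tin, offcut, driver from where it was at the start of the episode below 0.02 m); the arm keeps its last pose, push and grip.
It fails at once if the tester is pressed hard on the board (over 20 N) (contact force between tester and tilt above 20 N).
It fails at once if the tilted board is shifted by 5 mm or more (distance of cross from where it was at the start of the episode above 0.005 m).
It fails at once if a bystander is moved by 20 mm or more (distance of any of glue, tin, offcut, driver from where it was at the start of the episode above 0.02 m).
It also fails if it takes over 35 s, if anything falls off the work surface, if the arm or the gripper's body presses on something with over 40 N, if the wrist force passes 120 N, or if a joint passes its speed limit or range.

## Working session

There is one attempt and no reset: what is moved stays moved. The work goes in short steps, Python scripts to look and compute and a tool call to move; the robot and the scene stay as the last step left them, time stands still between calls to the robot, and variables do not carry over. Pictures are saved under pics/ and viewed, at most 10 in all, crops included, and the job is handed in when it is done.

Besides the shell and the picture viewer there is one more tool, called after "Call:" by a JSON object that holds its "method" and its "body", one argument or row to a line. jog_arm: Moves the arm, as the interface text tells. Its arguments: {"type":"object","properties":{"increments":{"type":"array"},"grip_force":{"type":"number"}},"required":["increments"]}

```bash
mkdir -p pics; ls
cat > h.py <<'E'
import numpy as np, cv2
from scipy.spatial.transform import Rotation as R
from bench import ctrl, vision
def ray(im,u,v):
    E=np.array(im["extrinsics"]); d=np.array([(u-im["cx"])/im["fx"],(v-im["cy"])/im["fy"],1])
    d=E[:3,:3].T@d; return -E[:3,:3].T@E[:3,3], d/np.linalg.norm(d)
def tri(rs):
    A=0;b=0
    for o,d in rs:
        P=np.eye(3)-np.outer(d,d);A=A+P;b=b+P@o
    x=np.linalg.solve(A,b);return x,[np.linalg.norm((np.eye(3)-np.outer(d,d))@(x-o)) for o,d in rs]
def proj(im,p):
    E=np.array(im["extrinsics"]);c=(E[:3,:3]@np.atleast_2d(p).T).T+E[:3,3]
    return np.c_[im["fx"]*c[:,0]/c[:,2]+im["cx"],im["fy"]*c[:,1]/c[:,2]+im["cy"]]
E
python3 - <<'E'
from h import *
import pickle
ims={}
for c in ["scene","side"]:
    im=vision.get_image(c);ims[c]=im;cv2.imwrite(f"pics/{c}0.png",im["color"])
    o,d=ray(im,320,240);print(c,o.round(3),d.round(3),im["fx"])
    for t in ["tester","tester_grip","holder","cross","tilt","trunnion","glue","tin","offcut","driver"]:
        try: print(t,[(np.round(x["bbox"]).tolist(),round(x["conf"],2)) for x in vision.spot_in(c,t)[:2]])
        except Exception as e: print(t,e)
pickle.dump(ims,open("ims0.pkl","wb"))
s=ctrl.get_state();print(s["time"],s["position"],s["tool_rot"],s["ft_force"])
E
```

```text
pics
scene [1.01  0.276 0.944] [-0.416 -0.294 -0.861] 471.2414636073481
tester [([267.0, 160.0, 287.0, 195.0], 0.81)]
tester_grip []
holder [([252.0, 175.0, 306.0, 224.0], 0.68)]
cross [([348.0, 185.0, 382.0, 216.0], 0.57)]
tilt [([402.0, 243.0, 487.0, 322.0], 0.67), ([267.0, 160.0, 287.0, 199.0], 0.28)]
trunnion [([382.0, 248.0, 484.0, 349.0], 0.88), ([267.0, 162.0, 288.0, 200.0], 0.6)]
glue [([271.0, 266.0, 304.0, 316.0], 0.64)]
tin [([142.0, 166.0, 186.0, 216.0], 0.65)]
offcut [([347.0, 186.0, 381.0, 220.0], 0.65)]
driver [([424.0, 374.0, 527.0, 413.0], 0.66)]
side [ 0.041 -0.687  1.01 ] [ 0.424  0.545 -0.723] 546.6390569476786
tester [([348.0, 282.0, 365.0, 321.0], 0.65)]
tester_grip [([346.0, 281.0, 364.0, 318.0], 0.69)]
holder [([331.0, 293.0, 385.0, 350.0], 0.61)]
cross [([213.0, 158.0, 288.0, 227.0], 0.6)]
tilt [([256.0, 287.0, 284.0, 324.0], 0.64), ([214.0, 159.0, 291.0, 233.0], 0.59)]
trunnion [([214.0, 158.0, 296.0, 247.0], 0.58)]
glue []
tin [([458.0, 323.0, 504.0, 382.0], 0.78), ([258.0, 286.0, 286.0, 323.0], 0.56)]
offcut [([254.0, 287.0, 285.0, 323.0], 0.57)]
driver [([350.0, 285.0, 365.0, 319.0], 0.16)]
1.1 [0.1644654  0.62888944 0.22259286] [4.00655344e-01 3.11590803e+00 1.92933606e-04] [ 0.53067058 -0.52757625  0.0650709 ]
```

View pictures.

View pics/scene0.png

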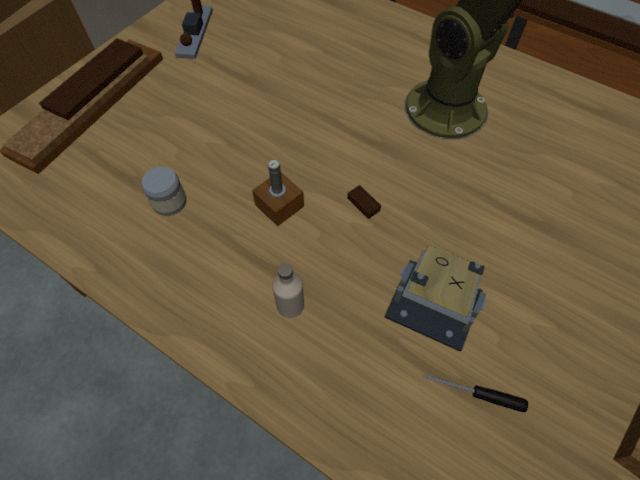

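View pics/side0.png

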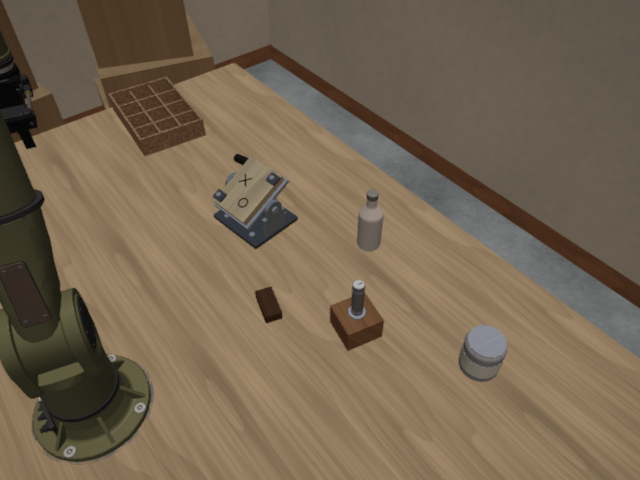

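Run:
```python
import cv2,numpy as np
a=cv2.imread("pics/scene0.png")[235:355,375:495];b=cv2.imread("pics/side0.png")[145:255,200:310]
f=lambda x:cv2.resize(x,(400,400),interpolation=cv2.INTER_CUBIC)
c=cv2.imread("pics/scene0.png")[150:240,235:325];d=cv2.imread("pics/side0.png")[270:360,310:400]
g=lambda x:cv2.resize(x,(400,200*1),interpolation=cv2.INTER_CUBIC)
cv2.imwrite("pics/crop0.png",np.hstack([f(a),f(b)]))
```

```text
(no output)
```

View pics/crop0.png

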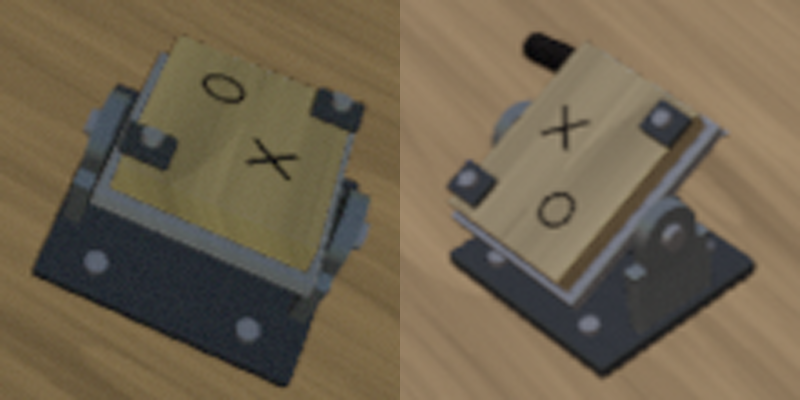

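```bash
cat > fit.py <<'E'
from h import *
import pickle
from scipy.optimize import least_squares
ims=pickle.load(open("ims0.pkl","rb"))
A=lambda u,v:(375+u*.3,235+v*.3); B=lambda u,v:(200+(u-400)*.275,145+v*.275)
pts=[((0,0),A(272,159),B(565,128),1),((-50,-40),A(224,88),B(556,210),1),
((-90,-78),A(178,38),B(557,285),.5),((60,-78),A(108,188),B(703,112),.5),((60,38),A(308,270),B(585,40),.5)]
def frame(p):
    yaw,t=p[3:]; return R.from_euler("ZY",[yaw,-t]).as_matrix()
def f(p):
    M=frame(p);r=[]
    for (x,y),a,b,w in pts:
        q=p[:3]+M@np.array([x,y,0])/1e3
        r+=[w*(proj(ims["scene"],q)[0]-a),w*(proj(ims["side"],q)[0]-b)]
    return np.concatenate(r)
p0,e=tri([ray(ims["scene"],*pts[0][1]),ray(ims["side"],*pts[0][2])]);print("cross tri",p0,e)
s=least_squares(f,np.r_[p0,np.arctan2(p0[1],p0[0]),.35],loss="soft_l1")
print(s.x.round(4),f(s.x).reshape(-1,4).round(1))
M=frame(s.x);print("normal",M[:,2])
# check pivot height: distance of face above
np.save("cross.npy",np.r_[s.x])
# tester
rs=[]
for c,(x0,y0,x1,y1) in (("scene",(255,150,300,172)),("side",(340,275,378,294))):
    g=ims[c]["color"][y0:y1,x0:x1].astype(float).min(2);m=g>150
    yy,xx=np.nonzero(m);u,v=xx.mean()+x0,yy.mean()+y0;print(c,u,v,m.sum(),g.max())
    o,d=ray(ims[c],u,v);rs.append((o,d));print(o+d*(.156-o[2])/d[2])
print(tri(rs))
E
python3 fit.py
```

```text
cross tri [0.54326441 0.26648919 0.11983572] [np.float64(0.001388785276111622), np.float64(0.0013887852761117502)]
[0.5452 0.268  0.1164 0.1641 0.3479] [[-0.8  2.1 -0.1  0.2]
 [-0.8  0.4 -0.1 -0.8]
 [-0.1 -1.3 -0.4 -1.2]
 [ 1.1 -1.1 -0.4  0.5]
 [ 1.1 -1.3 -0.   0.7]]
normal [-0.3363324  -0.05568197  0.94009576]
scene nan nan 0 142.0
[nan nan nan]
side 358.22033898305085 283.79661016949154 59 172.0
[ 0.52618571 -0.18583039  0.156     ]
(array([nan, nan, nan]), [np.float64(nan), np.float64(nan)])fit.py:26: RuntimeWarning: Mean of empty slice.
  yy,xx=np.nonzero(m);u,v=xx.mean()+x0,yy.mean()+y0;print(c,u,v,m.sum(),g.max())
  ret = ret.dtype.type(ret / rcount)
```

```bash
cat >> h.py <<'E'
def pose():
    s=ctrl.get_state();return np.array(s["position"]),R.from_rotvec(s["tool_rot"]),s
def inc(p,r):
    P,Q,s=pose();print("inc mm",(Q.inv().apply(np.array(p)-P)*1e3).round(1),"w",(Q.inv()*r).as_rotvec().round(4))
E
python3 - <<'E'
from h import *
import pickle
P,Q,s=pose();print(Q.as_matrix().round(3))
ims=pickle.load(open("ims0.pkl","rb"));im=ims["scene"]
g=im["color"][150:175,255:300].astype(float).min(2)
for th in (110,120,130):
    yy,xx=np.nonzero(g>th);u,v=xx.mean()+255,yy.mean()+150;o,d=ray(im,u,v);print(th,len(xx),u,v,o+d*(.156-o[2])/d[2])
w=vision.get_image("wrist");E=np.array(w["extrinsics"]);C=-E[:3,:3].T@E[:3,3]
print("cam in tool",Q.inv().apply(C-P),Q.inv().apply(E[2,:3]),Q.inv().apply(E[0,:3]),w["fx"])
# target above cross, facing
az=np.arctan2(.268,.545);a0=np.arctan2(P[1],P[0]);
inc([.46,.25,.36],R.from_rotvec([0,0,az-a0])*Q)
E
```

```text
[[-0.967  0.253  0.   ]
 [ 0.253  0.967  0.   ]
 [-0.     0.    -1.   ]]
110 61 273.3606557377049 163.34426229508196 [ 0.5276267  -0.18400365  0.156     ]
120 55 273.3818181818182 163.4 [ 0.52772359 -0.18387267  0.156     ]
130 41 273.3414634146341 163.34146341463415 [ 0.52764376 -0.18404235  0.156     ]
cam in tool [ 0.07912149 -0.00049118 -0.16235773] [-2.85533786e-01  1.56369018e-04  9.58368631e-01] [-4.86312297e-04  9.99999834e-01 -3.08052219e-04] 414.94028735111874
inc mm [-381.8 -291.8 -137.4] w [-0.    -0.     0.858]
```

Call:
{"method": "jog_arm", "body": {
  "increments": [
    {"tz": -40},
    {"tx": -30, "ty": -20, "tz": -80, "wz": 0.12},
    {"tx": -60, "ty": -40, "tz": -105, "wz": 0.24},
    {"tx": -90, "ty": -65, "tz": -120, "wz": 0.36},
    {"tx": -120, "ty": -90, "tz": -137, "wz": 0.48}
  ]
}}

```text
validation failed for argument at $.in...
```

Run:
```python
from h import *
P,Q,s=pose();print(P,s["time"])
a0=np.arctan2(.629,.164);Q0=R.from_rotvec([4.00655344e-01,3.11590803e+00,1.92933606e-04])
inc([.46,.25,.36],R.from_rotvec([0,0,.457-a0])*Q0)
```

```text
[0.16447624 0.6288615  0.22258094] 1.15
inc mm [-381.8 -291.8 -137.4] w [-0.     -0.      0.8588]
```

Call:
{"method": "jog_arm", "body": {
  "increments": [
    {"tx": 0, "ty": 0, "tz": -40, "wx": 0, "wy": 0, "wz": 0, "gripper": 1},
    {"tx": -30, "ty": -20, "tz": -80, "wx": 0, "wy": 0, "wz": 0.12, "gripper": 1},
    {"tx": -60, "ty": -40, "tz": -105, "wx": 0, "wy": 0, "wz": 0.24, "gripper": 1},
    {"tx": -90, "ty": -65, "tz": -120, "wx": 0, "wy": 0, "wz": 0.36, "gripper": 1},
    {"tx": -120, "ty": -90, "tz": -137, "wx": 0, "wy": 0, "wz": 0.48, "gripper": 1}
  ]
}}

```text
time: 1.57
position: [0.2506, 0.5216, 0.3553]
tool_rot: [1.137, 2.929, 0.003]
ft_force: [0.2, 0.1, 0.5]
grip_width: 0.999
grip_force: 0.0
```

Run:
```python
from h import *
P,Q,s=pose();print(P,s["time"])
a0=np.arctan2(.629,.164);Q0=R.from_rotvec([4.00655344e-01,3.11590803e+00,1.92933606e-04])
inc([.46,.25,.36],R.from_rotvec([0,0,.457-a0])*Q0)
```

```text
[0.25063879 0.52162506 0.3552887 ] 1.5667
inc mm [-337.8  -59.2   -5. ] w [ 0.0016 -0.001   0.3738]
```

Call:
{"method": "jog_arm", "body": {
  "increments": [
    {"tx": -40, "ty": -7, "tz": 0, "wx": 0, "wy": 0, "wz": 0.1, "gripper": 1},
    {"tx": -80, "ty": -14, "tz": 0, "wx": 0, "wy": 0, "wz": 0.2, "gripper": 1},
    {"tx": -120, "ty": -21, "tz": 0, "wx": 0, "wy": 0, "wz": 0.3, "gripper": 1},
    {"tx": -160, "ty": -28, "tz": 0, "wx": 0, "wy": 0, "wz": 0.37, "gripper": 1},
    {"tx": -200, "ty": -35, "tz": 0, "wx": 0, "wy": 0, "wz": 0.37, "gripper": 1}
  ]
}}

```text
time: 1.98
position: [0.3756, 0.3604, 0.354]
tool_rot: [-1.654, -2.671, -0.002]
ft_force: [0.3, 0.2, 0.5]
grip_width: 0.999
grip_force: 0.0
```

Run:
```python
from h import *
P,Q,s=pose();print(P,s["time"])
a0=np.arctan2(.629,.164);Q0=R.from_rotvec([4.00655344e-01,3.11590803e+00,1.92933606e-04])
inc([.47,.25,.36],R.from_rotvec([0,0,.457-a0])*Q0)
```

```text
[0.3755909  0.3603747  0.35397412] 1.9833
inc mm [-140.9   35.3   -6.1] w [ 0.0008 -0.0007  0.0058]
```

Call:
{"method": "jog_arm", "body": {
  "increments": [
    {"tx": -40, "ty": 10, "tz": 0, "wx": 0, "wy": 0, "wz": 0, "gripper": 1},
    {"tx": -80, "ty": 20, "tz": 0, "wx": 0, "wy": 0, "wz": 0, "gripper": 1},
    {"tx": -120, "ty": 30, "tz": 0, "wx": 0, "wy": 0, "wz": 0, "gripper": 1},
    {"tx": -140, "ty": 35, "tz": 0, "wx": 0, "wy": 0, "wz": 0, "gripper": 1},
    {"tx": -140, "ty": 35, "tz": 0, "wx": 0, "wy": 0, "wz": 0, "gripper": 1}
  ]
}}

```text
time: 2.4
position: [0.4726, 0.2464, 0.354]
tool_rot: [1.663, 2.662, -0.0]
ft_force: [-0.7, -0.3, -0.0]
grip_width: 0.996
grip_force: 0.0
```

Run:
```python
from h import *
import pickle
P,Q,s=pose();print(P,s["time"],np.abs(s["qd"]).max())
im=vision.get_image("wrist");pickle.dump(im,open("w1.pkl","wb"))
cv2.imwrite("pics/w1.png",im["color"])
c=np.load("cross.npy");M=R.from_euler("ZY",[c[3],-c[4]]).as_matrix()
print(proj(im,[c[:3]+M@np.array(v)/1e3 for v in [(0,0,0),(-50,-40,0),(-90,-78,0),(60,-78,0),(60,38,0),(-90,38,0)]]).round(1))
```

```text
[0.472569   0.24641132 0.35402191] 2.4 0.08061324169138086
[[402.1 209. ]
 [343.8 228.7]
 [300.  248.1]
 [432.7 302.1]
 [477.3 192.5]
 [330.7 144. ]]
```

View pics/w1.png

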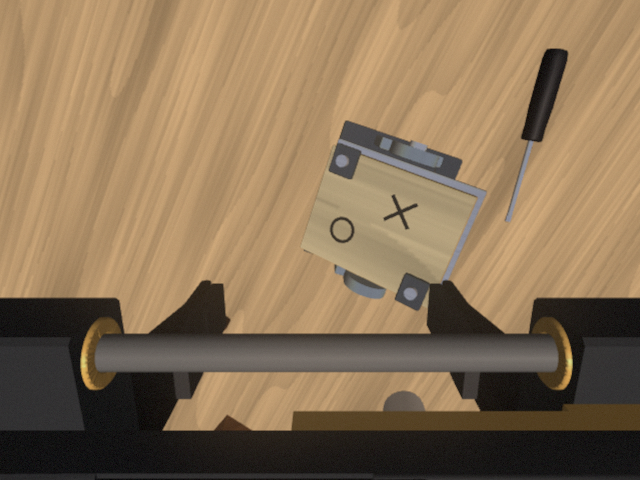

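```bash
cat >> fit.py <<'E'
im=pickle.load(open("w1.pkl","rb"))
wp=[((0,0),(401,211.5),1),((-50,-40),(342,230),1),((-90,-78),(302,249),.5),((60,38),(481,196),.5)]
def f2(p):
    M=frame(p);return np.r_[f(p),np.concatenate([w*(proj(im,p[:3]+M@np.array([*q,0])/1e3)[0]-a) for q,a,w in wp])]
s=least_squares(f2,s.x,loss="soft_l1");print(s.x.round(4),f2(s.x).reshape(-1,4).round(1))
np.save("cross.npy",s.x);print("n",frame(s.x)[:,2])
E
python3 fit.py 2>/dev/null|tail -12
python3 - <<'E'
from h import *
P,Q,s=pose()
a0=np.arctan2(.629,.164);Q0=R.from_rotvec([4.00655344e-01,3.11590803e+00,1.92933606e-04])
inc([.53,-.185,.30],R.from_rotvec([0,0,-.336-a0])*Q0)
E
```

```text
[nan nan nan]
side 358.22033898305085 283.79661016949154 59 172.0
[ 0.52618571 -0.18583039  0.156     ]
(array([nan, nan, nan]), [np.float64(nan), np.float64(nan)])
[0.545  0.2661 0.1185 0.1517 0.3785] [[-1.5  1.1  0.2  0. ]
 [-1.2 -0.2  0.1 -0.7]
 [-0.3 -1.4 -0.4 -1. ]
 [ 0.8 -2.3 -0.4  0.3]
 [ 0.7 -2.1  0.1  0.4]
 [ 0.4 -0.3  1.1 -0. ]
 [-1.3 -0.2 -2.  -0.1]]
n [-0.36526364 -0.05582826  0.92922854]
inc mm [-416.1 -139.2   53.9] w [6.000e-04 0.000e+00 7.953e-01]
```

Call:
{"method": "jog_arm", "body": {
  "increments": [
    {"tx": -38, "ty": -12, "tz": 0, "wx": 0, "wy": 0, "wz": 0.08, "gripper": 1},
    {"tx": -76, "ty": -25, "tz": 0, "wx": 0, "wy": 0, "wz": 0.16, "gripper": 1},
    {"tx": -114, "ty": -38, "tz": 0, "wx": 0, "wy": 0, "wz": 0.24, "gripper": 1},
    {"tx": -152, "ty": -50, "tz": 0, "wx": 0, "wy": 0, "wz": 0.32, "gripper": 1},
    {"tx": -190, "ty": -63, "tz": 0, "wx": 0, "wy": 0, "wz": 0.4, "gripper": 1}
  ]
}}

```text
time: 2.87
position: [0.4973, 0.0548, 0.3538]
tool_rot: [-2.148, -2.292, -0.002]
ft_force: [1.1, 0.3, -0.4]
grip_width: 1.0
grip_force: 0.0
```

Run:
```python
from h import *
P,Q,s=pose();print(P)
a0=np.arctan2(.629,.164);Q0=R.from_rotvec([4.00655344e-01,3.11590803e+00,1.92933606e-04])
inc([.53,-.185,.30],R.from_rotvec([0,0,-.336-a0])*Q0)
```

```text
[0.4972596  0.05481672 0.35377023]
inc mm [-241.5   17.2   53.5] w [ 2.000e-04 -1.200e-03  4.012e-01]
```

Call:
{"method": "jog_arm", "body": {
  "increments": [
    {"tx": -40, "ty": 3, "tz": 0, "wx": 0, "wy": 0, "wz": 0.08, "gripper": 1},
    {"tx": -80, "ty": 6, "tz": 0, "wx": 0, "wy": 0, "wz": 0.16, "gripper": 1},
    {"tx": -120, "ty": 9, "tz": 10, "wx": 0, "wy": 0, "wz": 0.24, "gripper": 1},
    {"tx": -160, "ty": 12, "tz": 20, "wx": 0, "wy": 0, "wz": 0.32, "gripper": 1},
    {"tx": -200, "ty": 15, "tz": 30, "wx": 0, "wy": 0, "wz": 0.4, "gripper": 1}
  ]
}}

```text
time: 3.28
position: [0.5261, -0.1437, 0.3237]
tool_rot: [-2.561, -1.819, -0.004]
ft_force: [1.4, 0.3, 0.6]
grip_width: 1.005
grip_force: 0.0
```

Run:
```python
from h import *
P,Q,s=pose();print(P)
a0=np.arctan2(.629,.164);Q0=R.from_rotvec([4.00655344e-01,3.11590803e+00,1.92933606e-04])
inc([.527,-.185,.30],R.from_rotvec([0,0,-.336-a0])*Q0)
im=vision.get_image("wrist");cv2.imwrite("pics/w2.png",im["color"])
print(proj(im,[(.527,-.185,.156),(.527,-.185,.066)]),[(x["bbox"],x["conf"]) for x in vision.spot_in("wrist","tester")[:2]])
```

```text
[ 0.5260828  -0.14372262  0.323675  ]
inc mm [-38.7  14.4  23.6] w [ 0.001  -0.002   0.0012]
[[343.74366907 258.3757797 ]
 [340.03396959 229.96904722]] [([323.0, 212.7, 361.3, 273.0], 0.64)]
```

View pics/w2.png

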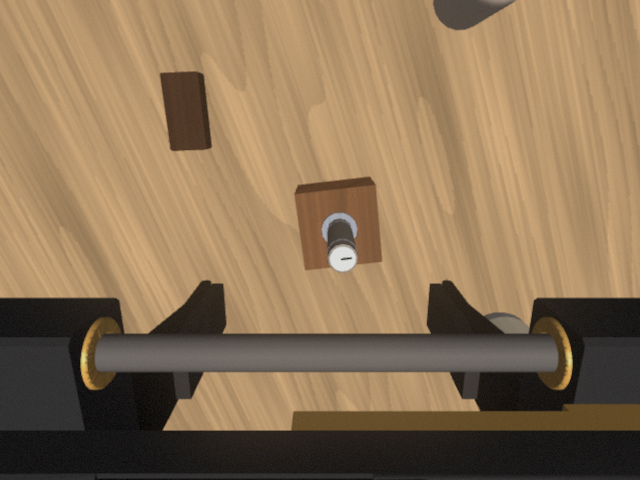

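Call:
{"method": "jog_arm", "body": {
  "increments": [
    {"tx": -38.7, "ty": 14.4, "tz": 0, "wx": 0, "wy": 0, "wz": 0, "gripper": 1},
    {"tx": -38.7, "ty": 14.4, "tz": 40, "wx": 0, "wy": 0, "wz": 0, "gripper": 1},
    {"tx": -38.7, "ty": 14.4, "tz": 80, "wx": 0, "wy": 0, "wz": 0, "gripper": 1},
    {"tx": -38.7, "ty": 14.4, "tz": 110, "wx": 0, "wy": 0, "wz": 0, "gripper": 1},
    {"tx": -38.7, "ty": 14.4, "tz": 130, "wx": 0, "wy": 0, "wz": 0, "gripper": 1}
  ]
}}

```text
time: 3.8
position: [0.5254, -0.1822, 0.1901]
tool_rot: [-2.555, -1.822, 0.003]
ft_force: [-0.2, -0.6, -0.3]
grip_width: 0.999
grip_force: 0.0
```

Run:
```python
from h import *
a0=np.arctan2(.629,.164);Q0=R.from_rotvec([4.00655344e-01,3.11590803e+00,1.92933606e-04])
P,Q,s=pose();print(P,np.abs(s["qd"]).max())
inc([.527,-.185,.099],R.from_rotvec([0,0,-.336-a0])*Q0)
```

```text
[ 0.52543766 -0.18223149  0.19014909] 0.438144531186779
inc mm [-2.2  2.8 91.1] w [-0.0044 -0.0008  0.0048]
```

Call:
{"method": "jog_arm", "body": {
  "increments": [
    {"tx": -2, "ty": 2.5, "tz": 30, "wx": 0, "wy": 0, "wz": 0, "gripper": 1},
    {"tx": -2, "ty": 2.5, "tz": 60, "wx": 0, "wy": 0, "wz": 0, "gripper": 1},
    {"tx": -2, "ty": 2.5, "tz": 80, "wx": 0, "wy": 0, "wz": 0, "gripper": 1},
    {"tx": -2, "ty": 2.5, "tz": 88, "wx": 0, "wy": 0, "wz": 0, "gripper": 1},
    {"tx": -2, "ty": 2.5, "tz": 88, "wx": 0, "wy": 0, "wz": 0, "gripper": 1}
  ]
}}

```text
time: 4.22
position: [0.5273, -0.1856, 0.1036]
tool_rot: [-2.556, -1.821, 0.004]
ft_force: [-0.2, -0.2, 1.1]
grip_width: 0.999
grip_force: 0.0
```

Run:
```python
from h import *
a0=np.arctan2(.629,.164);Q0=R.from_rotvec([4.00655344e-01,3.11590803e+00,1.92933606e-04])
P,Q,s=pose();print(P,np.abs(s["qd"]).max())
inc([.527,-.185,.099],R.from_rotvec([0,0,-.336-a0])*Q0)
```

```text
[ 0.52730376 -0.1855978   0.10363568] 0.053246898325205363
inc mm [ 0.5 -0.5  4.6] w [-0.0042  0.      0.0043]
```

Call:
{"method": "jog_arm", "body": {
  "increments": [
    {"tx": 0.5, "ty": -0.5, "tz": 4, "wx": -0.004, "wy": 0, "wz": 0, "gripper": 0.7},
    {"tx": 0.5, "ty": -0.5, "tz": 4, "wx": -0.004, "wy": 0, "wz": 0, "gripper": 0.45},
    {"tx": 0.5, "ty": -0.5, "tz": 4, "wx": -0.004, "wy": 0, "wz": 0, "gripper": 0.2},
    {"tx": 0.5, "ty": -0.5, "tz": 4, "wx": -0.004, "wy": 0, "wz": 0, "gripper": 0.2},
    {"tx": 0.5, "ty": -0.5, "tz": 4, "wx": -0.004, "wy": 0, "wz": 0, "gripper": 0.2}
  ],
  "grip_force": 40
}}

```text
time: 4.63
position: [0.5285, -0.1874, 0.1026]
tool_rot: [2.557, 1.818, 0.006]
ft_force: [-0.8, 0.9, 0.2]
grip_width: 0.707
grip_force: 0.0
```

Call:
{"method": "jog_arm", "body": {
  "increments": [
    {"tx": 0, "ty": 0, "tz": 0, "wx": 0, "wy": 0, "wz": 0, "gripper": 0.2},
    {"tx": 0, "ty": 0, "tz": 0, "wx": 0, "wy": 0, "wz": 0, "gripper": 0.2},
    {"tx": 0, "ty": 0, "tz": 0, "wx": 0, "wy": 0, "wz": 0, "gripper": 0.2},
    {"tx": 0, "ty": 0, "tz": 0, "wx": 0, "wy": 0, "wz": 0, "gripper": 0.2},
    {"tx": 0, "ty": 0, "tz": 0, "wx": 0, "wy": 0, "wz": 0, "gripper": 0.2}
  ],
  "grip_force": 40
}}

```text
time: 5.05
position: [0.5278, -0.1873, 0.1015]
tool_rot: [2.558, 1.818, 0.003]
ft_force: [-0.9, 0.8, 0.9]
grip_width: 0.328
grip_force: 0.5
```

Call:
{"method": "jog_arm", "body": {
  "increments": [
    {"tx": 0, "ty": 0, "tz": 0, "wx": 0, "wy": 0, "wz": 0, "gripper": 0.1},
    {"tx": 0, "ty": 0, "tz": 0, "wx": 0, "wy": 0, "wz": 0, "gripper": 0.1},
    {"tx": 0, "ty": 0, "tz": 0, "wx": 0, "wy": 0, "wz": 0, "gripper": 0.1},
    {"tx": 0, "ty": 0, "tz": 0, "wx": 0, "wy": 0, "wz": 0, "gripper": 0.1},
    {"tx": 0, "ty": 0, "tz": 0, "wx": 0, "wy": 0, "wz": 0, "gripper": 0.1}
  ],
  "grip_force": 40
}}

```text
time: 5.47
position: [0.5277, -0.1872, 0.1015]
tool_rot: [2.558, 1.818, 0.003]
ft_force: [-1.4, -0.6, 1.3]
grip_width: 0.288
grip_force: 40.0
```

Call:
{"method": "jog_arm", "body": {
  "increments": [
    {"tx": 0, "ty": 0, "tz": -20, "wx": 0, "wy": 0, "wz": 0, "gripper": 0.1},
    {"tx": 0, "ty": 0, "tz": -50, "wx": 0, "wy": 0, "wz": 0, "gripper": 0.1},
    {"tx": 0, "ty": 0, "tz": -90, "wx": 0, "wy": 0, "wz": 0, "gripper": 0.1},
    {"tx": 0, "ty": 0, "tz": -130, "wx": 0, "wy": 0, "wz": 0, "gripper": 0.1},
    {"tx": 0, "ty": 0, "tz": -170, "wx": 0, "wy": 0, "wz": 0, "gripper": 0.1}
  ]
}}

```text
time: 5.88
position: [0.5267, -0.1871, 0.273]
tool_rot: [2.559, 1.818, 0.003]
ft_force: [1.1, -0.1, -0.7]
grip_width: 0.292
grip_force: 40.0
```

```bash
cat > goal.py <<'E'
from h import *
import sys
# TCP pose: tool z = -normal, tip TIP ahead of TCP, standoff h mm
c=np.load("cross.npy");M=R.from_euler("ZY",[c[3],-c[4]]).as_matrix()
def goal(h,TIP=.0855):
    # tool x = -(slope x)?  start tool: tool y toward? choose yaw nearest to current
    n=M[:,2];z=-n;P,Q,s=pose()
    best=None
    for k in (1,-1):
        y=k*M[:,1]; y0=R.from_rotvec([0,0,0]).apply(y); x=np.cross(y0,z); r=R.from_matrix(np.c_[x,y0,z])
        a=(Q.inv()*r).magnitude()
        if best is None or a<best[0]: best=(a,r)
    return c[:3]+n*(TIP+h/1e3),best[1]
if __name__=="__main__":
    P,Q,s=pose();print(s["time"],P,Q.as_matrix().round(3).tolist(),s["grip_width"],s["grip_force"],s["joint_positions"])
    p,r=goal(float(sys.argv[1]));print(p,r.as_matrix().round(3).tolist());inc(p,r)
E
python3 goal.py 60
```

```text
5.8833 [ 0.52672975 -0.18714317  0.2729651 ] [[0.329, 0.944, 0.003], [0.944, -0.329, -0.001], [0.0, 0.004, -1.0]] 0.2921571493951853 39.999157106503844 [-0.43780834  0.11848207  0.80360987  1.63217034 -0.08627051  1.42382275
  0.03924224]
[0.4918333  0.25795492 0.25367949] [[0.919, 0.151, 0.365], [0.14, -0.989, 0.056], [0.37, 0.0, -0.929]]
inc mm [ 408.8 -179.5   18.6] w [-0.2017  0.3385  1.0708]
```

```bash
cat > goal.py <<'E'
from h import *
import sys
c=np.load("cross.npy");M=R.from_euler("ZY",[c[3],-c[4]]).as_matrix()
def goal(h,TIP=.0855):
    return c[:3]+M[:,2]*(TIP+h/1e3),R.from_matrix(np.c_[M[:,1],M[:,0],-M[:,2]])
if __name__=="__main__":
    P,Q,s=pose();print(s["time"],P.round(4),s["grip_width"],s["ft_force"].round(2),np.round(s["joint_positions"],2))
    p,r=goal(float(sys.argv[1]));print(p);inc(p,r)
E
python3 goal.py 60
```

```text
5.8833 [ 0.5267 -0.1871  0.273 ] 0.2921571493951853 [ 1.08 -0.05 -0.69] [-0.44  0.12  0.8   1.63 -0.09  1.42  0.04]
[0.4918333  0.25795492 0.25367949]
inc mm [ 408.8 -179.5   18.6] w [-0.3673  0.093  -0.481 ]
```

Call:
{"method": "jog_arm", "body": {
  "increments": [
    {"tx": 25, "ty": -10, "tz": 0, "wx": 0, "wy": 0, "wz": -0.04, "gripper": 0.1},
    {"tx": 60, "ty": -25, "tz": 0, "wx": 0, "wy": 0, "wz": -0.1, "gripper": 0.1},
    {"tx": 95, "ty": -41, "tz": 0, "wx": 0, "wy": 0, "wz": -0.17, "gripper": 0.1},
    {"tx": 130, "ty": -57, "tz": 0, "wx": 0, "wy": 0, "wz": -0.24, "gripper": 0.1},
    {"tx": 165, "ty": -72, "tz": 0, "wx": 0, "wy": 0, "wz": -0.31, "gripper": 0.1}
  ]
}}

```text
time: 6.3
position: [0.5129, -0.0059, 0.2712]
tool_rot: [2.243, 2.194, 0.004]
ft_force: [0.3, 0.3, -0.8]
grip_width: 0.292
grip_force: 40.0
```

```bash
python3 goal.py 60
```

```text
6.3 [ 0.5129 -0.0059  0.2712] 0.29217927771097796 [ 0.28  0.35 -0.8 ] [-0.66 -0.01  0.62  1.73  0.01  1.42 -0.07]
[0.4918333  0.25795492 0.25367949]
inc mm [263.4 -27.   17.3] w [-0.3731  0.0337 -0.1714]
```

Call:
{"method": "jog_arm", "body": {
  "increments": [
    {"tx": 35, "ty": -4, "tz": 0, "wx": -0.05, "wy": 0.005, "wz": -0.03, "gripper": 0.1},
    {"tx": 72, "ty": -8, "tz": 0, "wx": -0.12, "wy": 0.01, "wz": -0.06, "gripper": 0.1},
    {"tx": 110, "ty": -12, "tz": 0, "wx": -0.19, "wy": 0.017, "wz": -0.1, "gripper": 0.1},
    {"tx": 148, "ty": -16, "tz": 0, "wx": -0.26, "wy": 0.024, "wz": -0.14, "gripper": 0.1},
    {"tx": 185, "ty": -20, "tz": 0, "wx": -0.33, "wy": 0.03, "wz": -0.17, "gripper": 0.1}
  ]
}}

```text
time: 6.72
position: [0.4974, 0.1799, 0.2713]
tool_rot: [1.891, 2.196, 0.376]
ft_force: [0.9, -0.1, -2.3]
grip_width: 0.291
grip_force: 40.0
```

```bash
python3 goal.py 60
```

```text
6.7167 [0.4974 0.1799 0.2713] 0.2913606615916881 [ 0.93 -0.13 -2.26] [-0.83 -0.24  0.31  1.96  0.21  1.09 -0.44]
[0.4918333  0.25795492 0.25367949]
inc mm [78.  -0.1 18.7] w [-0.0399 -0.0002 -0.0025]
```

Call:
{"method": "jog_arm", "body": {
  "increments": [
    {"tx": 25, "ty": 0, "tz": 0, "wx": -0.01, "wy": 0, "wz": 0, "gripper": 0.1},
    {"tx": 50, "ty": 0, "tz": 0, "wx": -0.02, "wy": 0, "wz": 0, "gripper": 0.1},
    {"tx": 70, "ty": 0, "tz": 5, "wx": -0.04, "wy": 0, "wz": 0, "gripper": 0.1},
    {"tx": 78, "ty": 0, "tz": 15, "wx": -0.04, "wy": 0, "wz": 0, "gripper": 0.1},
    {"tx": 78, "ty": 0, "tz": 18, "wx": -0.04, "wy": 0, "wz": 0, "gripper": 0.1}
  ]
}}

```text
time: 7.13
position: [0.4912, 0.2572, 0.2516]
tool_rot: [1.871, 2.176, 0.407]
ft_force: [-0.2, -0.6, -1.9]
grip_width: 0.292
grip_force: 40.0
```

```bash
python3 goal.py 60
python3 - <<'E'
from goal import *
import pickle
P,Q,s=pose();tip=P+Q.apply([0,0,.0855]);T=[tip,tip+Q.apply([0,0,-.044]),tip+Q.apply([0,0,-.14]),c[:3]]
print("tip",tip)
L=[]
for k in ("scene","side","wrist"):
    im=vision.get_image(k);pickle.dump(im,open(k+"2.pkl","wb"));q=proj(im,T);print(k,q.round(1).tolist())
    u,v=q.mean(0) if k!="wrist" else (380,200)
    u0,v0=max(0,int(u)-60),max(0,int(v)-60)
    L.append(cv2.resize(im["color"][v0:v0+120,u0:u0+120],(400,400),interpolation=cv2.INTER_CUBIC) if k!="wrist" else None);print(u0,v0)
    if k=="wrist": cv2.imwrite("pics/w3.png",im["color"])
cv2.imwrite("pics/c3.png",np.hstack(L[:2]))
E
```

```text
7.1333 [0.4912 0.2572 0.2516] 0.29212723922416145 [-0.16 -0.57 -1.89] [-0.88 -0.16  0.21  1.96  0.25  1.03 -0.61]
[0.4918333  0.25795492 0.25367949]
inc mm [ 0.6  1.4 -1.7] w [-0.007   0.0023 -0.0007]
tip [0.52193566 0.26169976 0.17191937]
scene [[465.4, 260.9], [473.9, 243.2], [494.6, 200.0], [455.1, 283.8]]
412 186
side [[236.3, 168.0], [229.1, 157.5], [211.8, 132.2], [245.6, 180.2]]
170 99
wrist [[325.6, 237.8], [325.6, 262.1], [325.6, 372.0], [328.8, 214.4]]
320 140
```

View pics/c3.png

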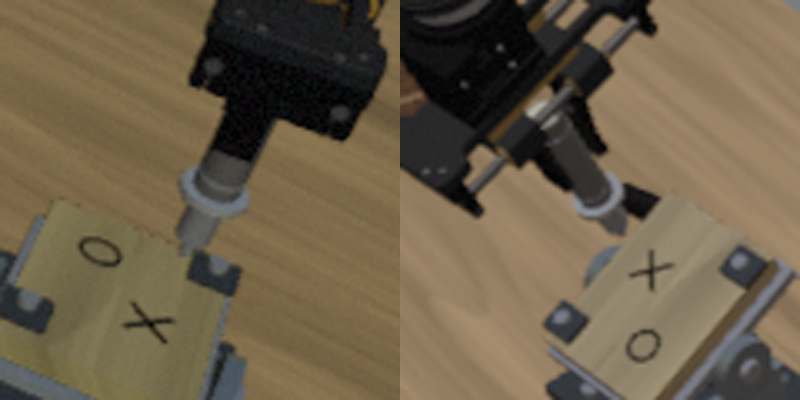

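View pics/w3.png

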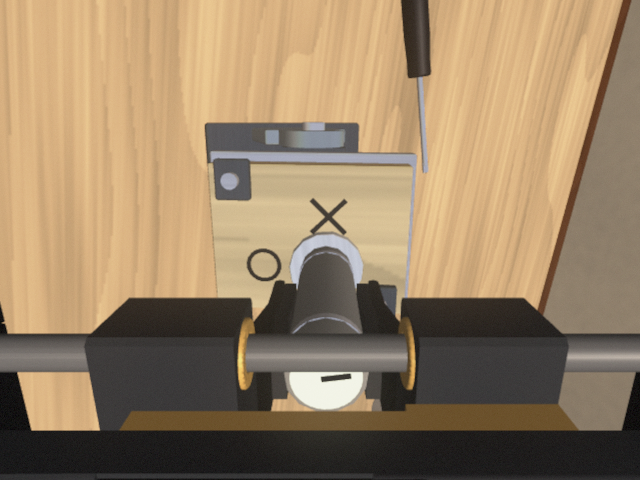

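Call:
{"method": "jog_arm", "body": {
  "increments": [
    {"tx": 0.6, "ty": 0.4, "tz": 10, "wx": -0.007, "wy": 0.002, "wz": 0, "gripper": 0.1},
    {"tx": 0.6, "ty": 0.4, "tz": 25, "wx": -0.007, "wy": 0.002, "wz": 0, "gripper": 0.1},
    {"tx": 0.6, "ty": 0.4, "tz": 40, "wx": -0.007, "wy": 0.002, "wz": 0, "gripper": 0.1},
    {"tx": 0.6, "ty": 0.4, "tz": 50, "wx": -0.007, "wy": 0.002, "wz": 0, "gripper": 0.1},
    {"tx": 0.6, "ty": 0.4, "tz": 50, "wx": -0.007, "wy": 0.002, "wz": 0, "gripper": 0.1}
  ]
}}

```text
time: 7.7
position: [0.511, 0.2567, 0.2054]
tool_rot: [1.874, 2.167, 0.414]
ft_force: [0.6, -0.4, -1.2]
grip_width: 0.292
grip_force: 40.0
```

```bash
cat > ft.py <<'E'
from goal import *
N=int(sys.argv[1]);F=[];Z=[]
for i in range(N):
    im=vision.get_image("side");P,Q,s=pose();F.append(s["ft_force"]);Z.append(P)
F=np.array(F);a=F@M[:,2];t=np.mean(Z,0)+Q.apply([0,0,.0855])
print("t",s["time"],"Fn %.2f sd %.2f"%(a.mean(),a.std()),F.mean(0).round(2),"tip in cross frame mm",(M.T@(t-c[:3])*1e3).round(1))
inc(goal(0)[0],goal(0)[1]);cv2.imwrite("pics/last.png",im["color"])
E
python3 ft.py 8
```

```text
t 8.1 Fn -1.40 sd 0.35 [ 0.05  0.09 -1.48] tip in cross frame mm [ 1.6 -1.9 10.7]
inc mm [ 1.4 -1.3 10.8] w [ 0.0042 -0.0007 -0.0044]
```

Call:
{"method": "jog_arm", "body": {
  "increments": [
    {"tx": 1, "ty": -1, "tz": 2, "wx": 0.002, "wy": 0, "wz": 0, "gripper": 0.1},
    {"tx": 1.7, "ty": -2, "tz": 4, "wx": 0.004, "wy": 0, "wz": 0, "gripper": 0.1},
    {"tx": 1.7, "ty": -2, "tz": 6, "wx": 0.004, "wy": 0, "wz": 0, "gripper": 0.1},
    {"tx": 1.7, "ty": -2, "tz": 8, "wx": 0.004, "wy": 0, "wz": 0, "gripper": 0.1},
    {"tx": 1.7, "ty": -2, "tz": 8, "wx": 0.004, "wy": 0, "wz": 0, "gripper": 0.1}
  ]
}}

```text
time: 8.52
position: [0.5117, 0.2614, 0.1992]
tool_rot: [1.872, 2.171, 0.416]
ft_force: [-1.6, 0.5, 0.5]
grip_width: 0.291
grip_force: 40.0
```

```bash
python3 ft.py 6
```

```text
t 8.8167 Fn 0.71 sd 0.29 [-1.73  0.53  0.12] tip in cross frame mm [-1.4  0.4  2.2]
inc mm [-0.3  1.3  2.3] w [-0.0008 -0.0004 -0.0043]
```

Call:
{"method": "jog_arm", "body": {
  "increments": [
    {"tx": 0, "ty": 0, "tz": 1, "wx": 0, "wy": 0, "wz": 0, "gripper": 0.1},
    {"tx": 0, "ty": 0, "tz": 2, "wx": 0, "wy": 0, "wz": 0, "gripper": 0.1},
    {"tx": 0, "ty": 0, "tz": 2.5, "wx": 0, "wy": 0, "wz": 0, "gripper": 0.1},
    {"tx": 0, "ty": 0, "tz": 2.5, "wx": 0, "wy": 0, "wz": 0, "gripper": 0.1},
    {"tx": 0, "ty": 0, "tz": 2.5, "wx": 0, "wy": 0, "wz": 0, "gripper": 0.1}
  ]
}}

```text
time: 9.23
position: [0.5127, 0.2614, 0.1972]
tool_rot: [1.873, 2.171, 0.417]
ft_force: [-1.7, 1.2, 0.0]
grip_width: 0.291
grip_force: 40.0
```

```bash
python3 ft.py 8
python3 - <<'E'
from goal import *
L=[]
for k in ("scene","side","wrist"):
    im=vision.get_image(k);u,v=proj(im,c[:3])[0];w,h=(33,50) if k!="wrist" else (67,100)
    u0,v0=int(u)-w,int(v)-int(h*(1.2 if k!="wrist" else 1)) ;print(k,u0,v0,u,v)
    L.append(cv2.resize(im["color"][v0:v0+2*h,u0:u0+2*w],(264,400),interpolation=cv2.INTER_CUBIC))
cv2.imwrite("pics/c4.png",np.hstack(L))
E
```

```text
t 9.6333 Fn 1.62 sd 0.45 [-1.96  1.32  1.05] tip in cross frame mm [-1.3  0.2 -0.3]
inc mm [-0.2  1.2 -0.3] w [-0.0008 -0.0002 -0.0044]
scene 422 223 455.1379415011588 283.7704854749568
side 212 120 245.57166698345765 180.22558165894407
wrist 262 144 329.2906513787935 244.01015576425303
```

View pics/c4.png

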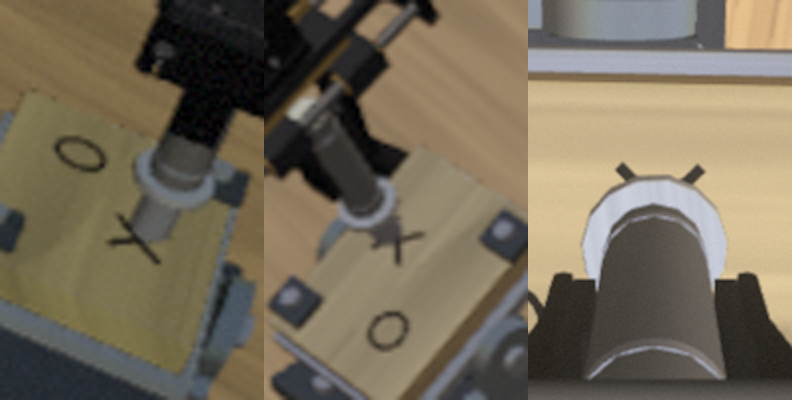

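Run:
```python
from goal import *
import pickle
i0=pickle.load(open("ims0.pkl","rb"));n=M[:,2]
for nm,im,u,v in (("scene",i0["scene"],456.6,282.7),("side",i0["side"],245.4,180.2),("w1",pickle.load(open("w1.pkl","rb")),401,211.5),("w3",pickle.load(open("wrist2.pkl","rb")),328.3,217)):
    o,d=ray(im,u,v)
    for h in (0,.0025,.0047):
        q=o+d*((c[:3]+h*n-o)@n)/(d@n);print(nm,h,(M.T@(q-c[:3])*1e3).round(1))
```

```text
scene 0 [-4.7  2.   0. ]
scene 0.0025 [-1.6  1.7  2.5]
scene 0.0047 [1.1 1.5 4.7]
side 0 [-0.2  0.5  0. ]
side 0.0025 [-0.8 -1.6  2.5]
side 0.0047 [-1.4 -3.4  4.7]
w1 0 [-0.2 -0.4 -0. ]
w1 0.0025 [ 0.1 -0.   2.5]
w1 0.0047 [0.4 0.3 4.7]
w3 0 [-0.4 -2.1  0. ]
w3 0.0025 [-0.4 -1.4  2.5]
w3 0.0047 [-0.4 -0.9  4.7]
```

Call:
{"method": "jog_arm", "body": {
  "increments": [
    {"tx": 0, "ty": 0, "tz": 0.5, "wx": 0, "wy": 0, "wz": 0, "gripper": 0.1},
    {"tx": 0, "ty": 0, "tz": 1, "wx": 0, "wy": 0, "wz": 0, "gripper": 0.1},
    {"tx": 0, "ty": 0, "tz": 1, "wx": 0, "wy": 0, "wz": 0, "gripper": 0.1},
    {"tx": 0, "ty": 0, "tz": 1, "wx": 0, "wy": 0, "wz": 0, "gripper": 0.1},
    {"tx": 0, "ty": 0, "tz": 1, "wx": 0, "wy": 0, "wz": 0, "gripper": 0.1}
  ]
}}

```text
time: 10.2
position: [0.5131, 0.2614, 0.1963]
tool_rot: [1.873, 2.171, 0.417]
ft_force: [-2.0, 1.2, 1.6]
grip_width: 0.293
grip_force: 40.0
```

```bash
python3 ft.py 8
```

```text
t 10.6 Fn 2.30 sd 0.57 [-2.76  1.18  1.46] tip in cross frame mm [-1.3  0.1 -1.3]
inc mm [-0.1  1.2 -1.3] w [-0.0008 -0.0002 -0.0044]
```

Push is about 3.7 N above the free baseline, so the plunger is about 6 mm in; handing in.

```bash
python3 -c "
from bench import ctrl
print(ctrl.close_job())"
```

```text
the job is handed in; nothing more can be done
None
```

I handed the job in with the tester still gripped and its plunger pressed on the cross; by my measurements the tip is about 2–3 mm from the centre, square to the board within about 2°, pushing with about 3.7 N (plunger roughly 6 mm in), and the hand-in gave no pass or fail verdict.

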